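Tuck the slip board's cover under its lip

ROBOT

A 7-joint arm with a two-finger parallel gripper is mounted at the origin on a cart in front of the work surface, level with it; the furniture and walls round the work are solid. World frame = base frame: x ahead of the robot, y to its left, z up, the work surface at z = 0. Lengths are in m, angles in rad, forces in N, time in s.
With the tool pointing down it reaches from about 0.425 to 0.875 m from the base axis. Payload 4.7 kg.
Tool frame: the origin (TCP) lies at the very end of the fingers, on their centre line; the grasp point (between the pads) lies 19 mm behind it (robot.grip_point_offset is the distance from the TCP to the grasp point, in m); z points along the fingers, y is the line along which they close (so a half turn about z gives the same grasp; the last joint's range is limited). The gripper opens to 85 mm and grips with 20 to 120 N. Pads are 22 mm wide; open, the fingers measure 114 mm over their backs; the gripper's body (76 mm by 85 mm) begins 54 mm behind the grasp point. The pads swing forward as they close: fully open they stand 13 mm farther back than shut.
Start: joints at [1.237, 0.321, -0.07, 1.45, 0.023, 1.371, -0.057], TCP at [0.222, -0.611, 0.231] pointing down, gripper open.
Joint ranges: [-2.86, 2.86], [-0.3, 2.09], [-1.38, 1.24], [0.06, 2.45], [-1.56, 4.7], [0.09, 2.05], [-2.69, 2.69]. Speed limits (rad/s): [2.57, 2.57, 3.14, 3.14, 3.14, 3.14, 3.14].

INTERFACE

Orientations are given as a rotation vector (axis times angle).
In Python, from bench import robot, viewer gives the robot as it stands.
- The arm moves only by the tool apply_moves, never from a script. Its argument "moves" is a list of rows, each an object of numbers: "hand": the opening in per cent of the stroke, from 0 (shut) to 100 (fully open); "dx", "dy", "dz": the shift along the tool's x, y, z in m; "wx", "wy", "wz": the turn, a rotation vector about the tool's x, y, z in degrees. In form: [{"hand": .., "dx": .., "dy": .., "dz": .., "wx": .., "wy": .., "wz": ..}, ...]. A call has exactly 5 rows; each row shifts and turns the commanded pose from where the row before left it, along the tool's axes as they then stand; what a row does not reach is not made up. A row lasts 1/12 s, in which the tool goes at most 41.7 mm and 7.16 degrees, less where a joint would pass 70% of its speed; a pose out of reach is approached as far as the arm can. A call is refused whole if a number of a shift passes 0.0417 or a number of a turn 7.16, either way. A call with a gripper value outside its range is refused whole. The fingers move at their own pace and stop on an object; "force" is the grip in N (left out, the last holds). Time passes only in rows, so rows that do not move let the fingers close, or fill a call up. It gives the time, the measured TCP pose, the force, the opening and the grip force at its end, in the units of the state.
- robot.get_state(): the state, without advancing time (a new reading comes with each control period).
- viewer.camera(name): name is "side" or "top"; returns a dict with "frame" (400x640x3 uint8, red, green, blue), "depth" (400x640 float32, m along the optical axis (not along the pixel's ray), 0 where there is no reading), "fx", "fy", "cx", "cy" (pixels), "view" (4x4, takes a point from world to camera coordinates). Camera axes: x right, y down, z forward; pixel columns grow to the right and rows downward; lengths in m; the calibration is good to about 2 mm. A picture is of the moment at which its call begins.
- robot.finish_job(): hands the job in; it is judged then, once.
The state is a dict: "t": time; "joint_positions": joint angles; "joint_velocities": joint speeds; "effort": joint torques, N m; "tcp_pos": TCP position; "ee_rot": TCP orientation; "ft_force": force on the tool from outside, world axes, zero at the start; "moment": the same for the moment, N m; "width": finger opening in m; "finger_force": force on a finger pad.
Only numpy, scipy, OpenCV 4.12 (cv2) and the standard library are available. Lean on these libraries where they do the work, as an engineer would, in place of code of your own. Each camera call takes 0.05 s, during which the arm holds its last target. There are 200 camera calls.

TASK

Fold the hinged black cover of the order-slip board down over the slips, and with the fingertips push it fully home so that its free edge is tucked under the steel lip and it stays shut when you let go. Only push and press: do not pinch or grip the cover, and leave the cups, shaker and everything else on the table where they stand.

Things in the scene. Friction and masses are not known exactly. Their poses are not given: they have to be found in the camera images.
- slip_board: Fixed grey board 170 x 150 x 12 mm on the table with paper slips, a black hinged cover and a steel lip. Origin: centre of its underside; x runs level from hinge (x = -70 mm) to lip (x = 55 to 79 mm), y along the hinge, z up. The cover's outer face (with the ledge) is up when shut and faces -x when upright. 100 mm of table beyond the hinge is free of loose things.
- hinge_mid (a point): Middle of the cover's hinge axis, 16 mm above the table (board frame -70, 0, 16 mm). The axis is the board's y.
- lip_mouth (a point): Middle of the lip's mouth, on its underside (board frame 55, 0, 21.1 mm). The lip is a steel strip 104 mm wide, 3 mm thick, its top 24 mm above the table, with a wall 18 mm behind the mouth and a 5 mm upward flare before it. The shut cover's top lies 18 mm above the table: 3 mm to spare. Axes as the board's.
- cover_edge (a point): Middle of the cover's free edge, at mid-thickness, 120 mm from the hinge axis when slid back (136 mm slid out). Axes as for ledge_foot. The cover plate is 4 mm thick, 110 mm wide; next to the hinge it runs in a steel sleeve 34 mm long and 7 mm thick.
- ledge_foot (a point): Foot of the ledge on the cover's outer face, middle of its hinge-facing side, 85 mm from the hinge axis when slid back, 2 mm off the plate's mid-plane. The ledge is a wedge 90 mm long along the hinge, 8 mm high, steep on this side (to push the cover by), sloping off over 26 mm on the other; 51 mm of flat plate lies between sleeve and ledge. Axes turn with the cover: x to free edge, y along the hinge, z out of the outer face.
- cover_fold (a joint): Cover hinge angle, rad: 0 shut flat, 1.57 upright, at most 2.3 (leaning back, away from the lip). Starts at 1.45 to 1.85. A weak spring (0.1 N m/rad, at rest near 1.7 rad) lifts it open again if pressed down and let go untucked; 2 to 4 N pressed beside the ledge hold it shut.
- cover_slide (a joint): How far the cover is slid out of its sleeve, in its own plane, towards its free edge, m: 0 slid back (start), 0.016 fully out. Stays where left (friction 1.5 N). Shut and slid back, the free edge is 5 mm short of the lip's mouth. It goes under only if shut flat first and then slid out; slid out first, it lands on the lip. Fully out it is 11 mm under the lip, which holds it shut.
- lidded_cup: Bystander: cup with a blue lid, 86 x 78 x 59 mm, beside the lip. Origin at the centre of its underside, as for all bystanders.
- open_cup: Bystander: small clear open cup, 65 mm wide, 33 mm high, beside the board.
- salt: Bystander: salt shaker with a grey domed top, 44 mm wide, 90 mm high, beside the board on the same side as the small open cup, nearer the lip.
- spoon: Bystander: metal serving spoon, 241 x 50 x 20 mm, lying to the right.
- bottle: Bystander: clear squeeze bottle, 50 mm wide, 196 mm high, at the right.

How it is judged:
By the outcome, as a careful person would: the job done as asked, in the order asked, and still so for the second after the job is handed in, with the robot touching nothing.
It also fails if it takes over 42 s, if anything falls off the work surface, if the arm or the gripper's body presses on something with over 40 N, if the wrist force passes 120 N, or if a joint passes its speed limit or range.

## Working session

There is one attempt and no reset: what is moved stays moved. The work goes in short steps, Python scripts to look and compute and a tool call to move; the robot and the scene stay as the last step left them, time stands still between calls to the robot, and variables do not carry over. Pictures are saved under pics/ and viewed, at most 10 in all, crops included, and the job is handed in when it is done.

Besides the shell and the picture viewer there is one more tool, called after "Call:" by a JSON object that holds its "method" and its "body". apply_moves: Moves the arm, as the interface text tells. Its arguments: {"type":"object","properties":{"moves":{"type":"array","items":{"type":"object","properties":{"hand":{"type":"number"},"dx":{"type":"number"},"dy":{"type":"number"},"dz":{"type":"number"},"wx":{"type":"number"},"wy":{"type":"number"},"wz":{"type":"number"}}}},"force":{"type":"number"}},"required":["moves"]}

```bash
mkdir -p pics; ls; python3 - <<'E'
from bench import robot, viewer
import cv2,numpy as np
s=robot.get_state()
for k in("t","tcp_pos","ee_rot","width","ft_force"):print(k,s[k])
for n in("top","side"):
    c=viewer.camera(n);cv2.imwrite(f"pics/{n}0.png",c["frame"][:,:,::-1])
    np.savez(f"{n}0.npz",**c);print(n,c["fx"],c["cx"],c["cy"],np.round(c["view"],4).tolist())
E
```

```text
pics
t 0.0
tcp_pos [ 0.2213284  -0.61060192  0.23026738]
ee_rot [-3.09242261e+00 -5.43344545e-01  6.61072484e-04]
width 0.08580790687285518
ft_force [-0.52239395  0.5325988   0.11315381]
top 491.48833060853445 318.9086473395099 198.6834769400913 [[-0.0196, -0.9998, -0.0061, -0.2047], [-0.9861, 0.0203, -0.1649, 0.5897], [0.165, 0.0028, -0.9863, 1.2821], [0.0, 0.0, 0.0, 1.0]]
side 434.5249081981388 320.8378370510241 195.92685738127742 [[-0.9998, -0.0071, -0.0185, 0.5702], [0.009, 0.6664, -0.7456, 0.1837], [0.0176, -0.7456, -0.6662, 0.9231], [0.0, 0.0, 0.0, 1.0]]
```

View pics/top0.png

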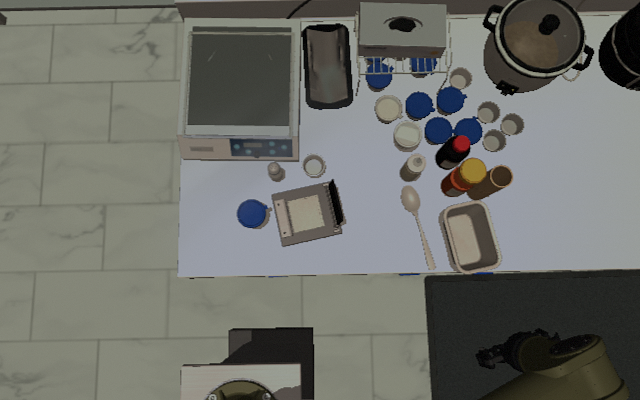

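View pics/side0.png

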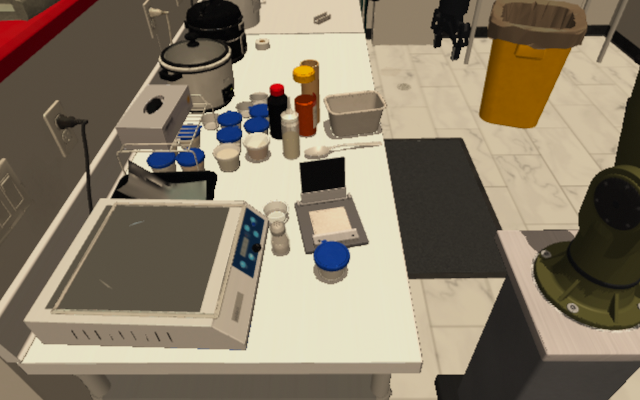

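The top view shows the board around (308,213). Its hinge and upright cover are on the right near (337,205), which is world -y, and the lip is on the left near (281,215). The side view confirms this, with the cover at (323,175) and the lip at (335,240).

```bash
cat > h.py <<'E'
import numpy as np,cv2
def load(n):
    return dict(np.load(n))
def ray(c,u,v,z):
    V=c["view"];R=V[:3,:3];t=V[:3,3];o=-R.T@t
    d=R.T@np.array([(u-c["cx"])/c["fx"],(v-c["cy"])/c["fy"],1]);return o+d*(z-o[2])/d[2]
def proj(c,p):
    q=c["view"][:3,:3]@np.array(p)+c["view"][:3,3];return np.array([c["fx"]*q[0]/q[2]+c["cx"],c["fy"]*q[1]/q[2]+c["cy"]])
def cloud(c):
    d=c["depth"];v,u=np.mgrid[:400,:640]
    P=np.stack([(u-c["cx"])/c["fx"]*d,(v-c["cy"])/c["fy"]*d,d],-1)
    return (P-c["view"][:3,3])@c["view"][:3,:3]
E
python3 - <<'E'
from h import *
a=load("top0.npz");b=load("side0.npz")
A=cv2.resize(a["frame"][165:260,235:360],None,fx=6,fy=6,interpolation=cv2.INTER_CUBIC)
cv2.imwrite("pics/crop_t.png",A[:,:,::-1])
B=cv2.resize(b["frame"][150:280,260:380],None,fx=4.6,fy=4.6,interpolation=cv2.INTER_CUBIC)
cv2.imwrite("pics/crop_s.png",B[:,:,::-1])
P=cloud(a)
for (u,v) in[(308,213),(278,215),(337,205),(300,250),(252,213)]:print(u,v,P[v,u].round(4))
P=cloud(b)
for (u,v) in[(323,175),(330,220),(335,262),(280,225)]:print(u,v,P[v,u].round(4))
E
```

```text
308 213 [ 0.5519 -0.1855  0.0124]
278 215 [ 0.5465 -0.1034  0.024 ]
337 205 [ 0.5544 -0.2622  0.1319]
300 250 [ 0.451  -0.1615  0.0015]
252 213 [ 0.5487 -0.0369  0.0584]
323 175 [ 0.5653 -0.2612  0.0888]
330 220 [ 0.5491 -0.1802  0.0133]
335 262 [ 0.5399 -0.0142  0.0554]
280 225 [ 0.6584 -0.093   0.0862]
```

View pics/crop_t.png

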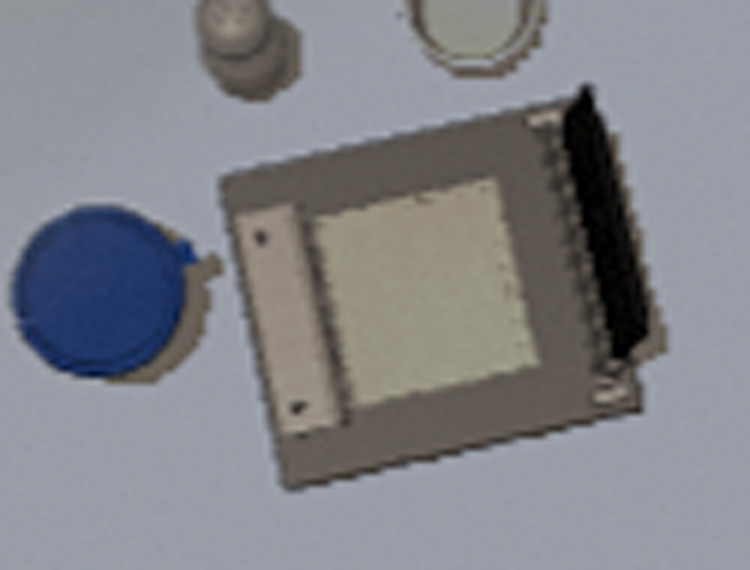

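View pics/crop_s.png

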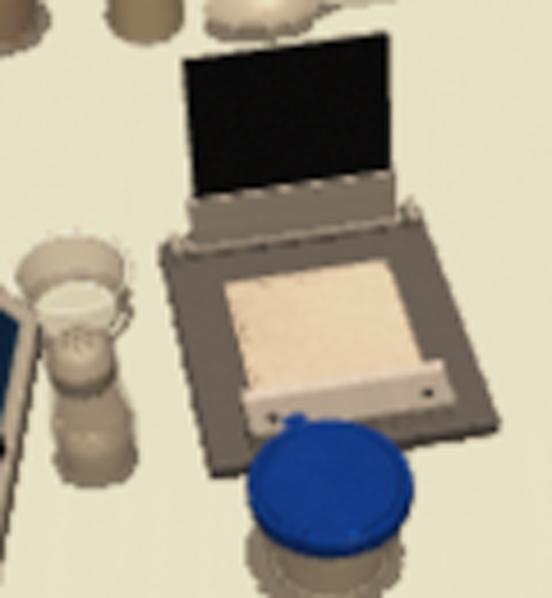

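The crops give the board corners in top-crop pixels as (222,175), (288,488) and (640,408), and the lip corners as (237,213), (297,205), (345,425) and (285,433). The cover stands about upright. The blue-lidded cup is just beyond the lip.

```bash
cat >> h.py <<'E'
E
python3 - <<'E'
from h import *
a=load("top0.npz");b=load("side0.npz")
f=lambda x,y,z:ray(a,235+(x+.5)/6-.5,165+(y+.5)/6-.5,z)
g=lambda x,y,z:ray(b,260+(x+.5)/4.6-.5,150+(y+.5)/4.6-.5,z)
T=[f(222,175,.012),f(288,488,.012),f(640,408,.012)];print(np.round(T,4))
S=[g(210,475,.012),g(498,430,.012)];print("side",np.round(S,4))
L=[f(*p,.024) for p in[(237,213),(297,205),(345,425),(285,433)]];print("lip",np.round(L,4))
# far hinge corner by parallelogram
y=T[1]-T[0];x=T[1]-T[2];print(np.linalg.norm(x),np.linalg.norm(y))
yaw1=np.arctan2(x[1],x[0]);yaw2=np.arctan2(y[1],y[0])+np.pi/2;print(yaw1,yaw2)
ly=L[3]-L[0];ly2=L[2]-L[1];print("lip yaw",[np.arctan2(q[1],q[0])+np.pi/2 for q in(ly,ly2)])
yaw=(yaw1+yaw2)/2;c=(T[0]+T[2])/2
X=np.array([np.cos(yaw),np.sin(yaw),0]);Y=np.array([-X[1],X[0],0])
lc=np.mean(L,0);print("yaw",yaw,"c",c,"lip-based c",lc-.067*X)
# cover: black pixels in clouds
for n,k,box in(("top",a,(170,240,325,350)),("side",b,(150,200,290,350))):
    P=cloud(k);F=k["frame"];r0,r1,c0,c1=box
    m=np.zeros((400,640),bool);m[r0:r1,c0:c1]=(F[r0:r1,c0:c1].max(-1)<25)&(k["depth"][r0:r1,c0:c1]>0)
    Q=P[m]-c;bx=Q@X;by=Q@Y;bz=Q[:,2]+c[2]
    ok=(abs(bx+.07)<.08)&(bz>.02);bx,by,bz=bx[ok],by[ok],bz[ok]
    print(n,ok.sum(),"by",np.percentile(by,[1,99]).round(4))
    for z0 in np.arange(.03,.15,.015):
        s=abs(bz-z0)<.0075
        if s.sum()>3:print(round(z0,3),s.sum(),np.percentile(bx[s],[5,50,95]).round(4))
E
```

```text
[[ 0.6082 -0.0848  0.012 ]
 [ 0.4625 -0.1144  0.012 ]
 [ 0.4958 -0.276   0.012 ]]
side [[ 0.6059 -0.0771  0.012 ]
 [ 0.4624 -0.1053  0.012 ]]
lip [[ 0.5882 -0.0929  0.024 ]
 [ 0.5913 -0.1205  0.024 ]
 [ 0.4896 -0.1415  0.024 ]
 [ 0.4865 -0.1142  0.024 ]]
0.16501376354519967 0.14873278645249688
1.774284930235365 -1.3704404147500782
lip yaw [np.float64(-1.3639457294243313), np.float64(-1.36725485397875)]
yaw 0.20192225774264339 c [ 0.55201073 -0.18042234  0.012     ] lip-based c [ 0.47328067 -0.13067545  0.024     ]
top 171 by [-0.0883 -0.0733]
0.075 21 [-0.0498 -0.0194  0.0081]
0.09 27 [-0.0534 -0.0242  0.0043]
0.105 39 [-0.0524 -0.0191  0.0064]
0.12 26 [-0.0532 -0.0274  0.0033]
0.135 57 [-0.0519 -0.0228  0.0058]
side 733 by [-0.085  -0.0719]
0.045 14 [-0.0506 -0.0169  0.0073]
0.06 121 [-0.0501 -0.022   0.0064]
0.075 132 [-0.0503 -0.022   0.0058]
0.09 138 [-0.0509 -0.0215  0.0059]
0.105 133 [-0.0501 -0.0228  0.007 ]
0.12 140 [-0.051  -0.0234  0.0065]
0.135 55 [-0.0511 -0.0215  0.0056]
```

```bash
cat >> h.py <<'E'
yaw=1.774;C=np.array([.5525,-.181,0])
X=np.array([np.cos(yaw),np.sin(yaw),0]);Y=np.array([-X[1],X[0],0]);Z=np.array([0,0,1.])
def W(x,y,z): return C+x*X+y*Y+z*Z
def cover(k,box,thr=25):
    P=cloud(k);F=k["frame"];r0,r1,c0,c1=box
    m=np.zeros((400,640),bool);m[r0:r1,c0:c1]=(F[r0:r1,c0:c1].max(-1)<thr)&(k["depth"][r0:r1,c0:c1]>0)
    Q=P[m]-C;return np.stack([Q@X,Q@Y,Q[:,2]],1)
E
python3 - <<'E'
from h import *
a=load("top0.npz");b=load("side0.npz")
for k,box in((a,(170,240,325,350)),(b,(150,200,290,350))):
    Q=cover(k,box);Q=Q[(abs(Q[:,0]+.07)<.08)&(Q[:,2]>.02)]
    print(np.percentile(Q[:,1],[1,50,99]).round(4))
    for z0 in np.arange(.03,.15,.015):
        s=abs(Q[:,2]-z0)<.0075
        if s.sum()>3:print(round(z0,3),s.sum(),np.percentile(Q[s,0],[5,50,95]).round(4))
from scipy.spatial.transform import Rotation as R
M=R.from_rotvec([-3.09242261e+00,-5.43344545e-01,0]).as_matrix();print(M.round(3))
print("hinge",W(-.07,0,.016),"lip",W(.055,0,.021),"behind",W(-.17,0,0))
E
```

```text
[-0.0489  0.0041  0.0553]
0.075 36 [-0.0744 -0.0734 -0.0725]
0.09 42 [-0.0763 -0.0751 -0.074 ]
0.105 58 [-0.0873 -0.0773 -0.0757]
0.12 47 [-0.0864 -0.079  -0.0781]
0.135 88 [-0.0843 -0.0819 -0.0799]
[-0.0498  0.0012  0.0535]
0.045 19 [-0.0757 -0.0732 -0.0718]
0.06 204 [-0.0765 -0.0736 -0.0709]
0.075 218 [-0.0784 -0.0754 -0.0726]
0.09 232 [-0.0804 -0.0774 -0.0743]
0.105 223 [-0.082  -0.0793 -0.0764]
0.12 232 [-0.0839 -0.0809 -0.0785]
0.135 92 [-0.0857 -0.0824 -0.0799]
[[ 0.94   0.341 -0.   ]
 [ 0.341 -0.94   0.002]
 [ 0.    -0.002 -1.   ]]
hinge [ 0.56662657 -0.24955976  0.016     ] lip [ 0.54140055 -0.12713162  0.021     ] behind [ 0.58680738 -0.34750226  0.        ]
```

The cover leans back about 0.12 rad past upright, so the fold angle is roughly 1.69 rad. The plan:
1. Shut the fingers and come in behind the cover with tool x along board x.
2. Push the cover over and press it on the flat plate before the ledge.
3. Slide it home.

```bash
cat >> h.py <<'E'
from scipy.spatial.transform import Rotation as Ro
def plan(s,target,psi,n):
    """rows (dx,dy,dz,wz) from state to world target with tool down, tool-x yaw psi (rad)"""
    M=Ro.from_rotvec(s["ee_rot"]).as_matrix();p0=np.array(s["tcp_pos"]);a0=np.arctan2(M[1,0],M[0,0])
    d=(np.array(target)-p0)/n;w=(psi-a0)/n
    for i in range(n):
        a=a0+w*i;x=np.array([np.cos(a),np.sin(a)]);y=np.array([np.sin(a),-np.cos(a)])
        print(i,"dx %.4f dy %.4f dz %.4f wz %.2f"%(d[:2]@x,d[:2]@y,-d[2],-np.degrees(w)))
def board(s):
    q=np.array(s["tcp_pos"])-C;M=Ro.from_rotvec(s["ee_rot"]).as_matrix()
    f=np.array(s["ft_force"])
    print("t %.2f"%s["t"],"tcp board",np.round([q@X,q@Y,q[2]],4),"F board",np.round([f@X,f@Y,f[2]],2),"yaw err deg %.2f"%np.degrees(np.arctan2(M[1,0],M[0,0])-yaw),"tilt",M[:,2].round(3))
E
python3 - <<'E'
from h import *;from bench import robot
plan(robot.get_state(),W(-.14,0,.23),yaw,15)
E
```

```text
0 dx 0.0292 dy -0.0102 dz 0.0000 wz -5.45
1 dx 0.0300 dy -0.0074 dz 0.0000 wz -5.45
2 dx 0.0306 dy -0.0045 dz 0.0000 wz -5.45
3 dx 0.0309 dy -0.0015 dz 0.0000 wz -5.45
4 dx 0.0309 dy 0.0014 dz 0.0000 wz -5.45
5 dx 0.0306 dy 0.0043 dz 0.0000 wz -5.45
6 dx 0.0300 dy 0.0072 dz 0.0000 wz -5.45
7 dx 0.0292 dy 0.0100 dz 0.0000 wz -5.45
8 dx 0.0281 dy 0.0127 dz 0.0000 wz -5.45
9 dx 0.0268 dy 0.0154 dz 0.0000 wz -5.45
10 dx 0.0252 dy 0.0178 dz 0.0000 wz -5.45
11 dx 0.0234 dy 0.0202 dz 0.0000 wz -5.45
12 dx 0.0214 dy 0.0223 dz 0.0000 wz -5.45
13 dx 0.0192 dy 0.0242 dz 0.0000 wz -5.45
14 dx 0.0168 dy 0.0259 dz 0.0000 wz -5.45
```

Call:
{"method": "apply_moves", "body": {"moves": [{"hand": 0,"dx": 0.029,"dy": -0.01,"wz": -5.45},{"hand": 0,"dx": 0.03,"dy": -0.0075,"wz": -5.45},{"hand": 0,"dx": 0.0305,"dy": -0.0045,"wz": -5.45},{"hand": 0,"dx": 0.031,"dy": -0.0015,"wz": -5.45},{"hand": 0,"dx": 0.031,"dy": 0.0015,"wz": -5.45}]}}

```text
invalid input
```

Call:
{"method": "apply_moves", "body": {"moves": [{"hand": 0,"dx": 0.0305,"dy": 0.0045,"wz": -5.45},{"hand": 0,"dx": 0.03,"dy": 0.007,"wz": -5.45},{"hand": 0,"dx": 0.029,"dy": 0.01,"wz": -5.45},{"hand": 0,"dx": 0.028,"dy": 0.0125,"wz": -5.45},{"hand": 0,"dx": 0.027,"dy": 0.0155,"wz": -5.45}]}}

```text
invalid input
```

```bash
python3 - <<'E'
from h import *;from bench import robot
s=robot.get_state();board(s);plan(s,W(-.14,0,.20),yaw,5)
E
```

```text
t 0.10 tcp board [-0.354   0.4111  0.2303] F board [ 0.08 -0.26 -0.27] yaw err deg -81.71 tilt [-0.001  0.002 -1.   ]
0 dx 0.0875 dy -0.0305 dz 0.0061 wz -16.34
1 dx 0.0926 dy -0.0046 dz 0.0061 wz -16.34
2 dx 0.0901 dy 0.0216 dz 0.0061 wz -16.34
3 dx 0.0804 dy 0.0461 dz 0.0061 wz -16.34
4 dx 0.0642 dy 0.0668 dz 0.0061 wz -16.34
```

Both calls were refused, probably because every row needs all seven fields. I'll fill them in.

Call:
{"method": "apply_moves", "body": {"moves": [{"hand": 0,"dx": 0.029,"dy": -0.01,"dz": 0,"wx": 0,"wy": 0,"wz": -5.45},{"hand": 0,"dx": 0.03,"dy": -0.0075,"dz": 0,"wx": 0,"wy": 0,"wz": -5.45},{"hand": 0,"dx": 0.0305,"dy": -0.0045,"dz": 0,"wx": 0,"wy": 0,"wz": -5.45},{"hand": 0,"dx": 0.031,"dy": -0.0015,"dz": 0,"wx": 0,"wy": 0,"wz": -5.45},{"hand": 0,"dx": 0.031,"dy": 0.0015,"dz": 0,"wx": 0,"wy": 0,"wz": -5.45}]}}

```text
t: 0.52
tcp_pos: [0.3422, -0.5124, 0.2308]
ee_rot: [-2.876, -1.263, 0.0]
ft_force: [-0.1, -0.8, 0.7]
width: 0.0254
finger_force: 0.0
```

Call:
{"method": "apply_moves", "body": {"moves": [{"hand": 0,"dx": 0.0305,"dy": 0.0045,"dz": 0,"wx": 0,"wy": 0,"wz": -5.45},{"hand": 0,"dx": 0.03,"dy": 0.007,"dz": 0,"wx": 0,"wy": 0,"wz": -5.45},{"hand": 0,"dx": 0.029,"dy": 0.01,"dz": 0,"wx": 0,"wy": 0,"wz": -5.45},{"hand": 0,"dx": 0.028,"dy": 0.0125,"dz": 0,"wx": 0,"wy": 0,"wz": -5.45},{"hand": 0,"dx": 0.027,"dy": 0.0155,"dz": 0,"wx": 0,"wy": 0,"wz": -5.45}]}}

```text
t: 0.93
tcp_pos: [0.4615, -0.4151, 0.2309]
ee_rot: [-2.497, -1.905, 0.001]
ft_force: [0.3, -1.5, 0.7]
width: 0.0003
finger_force: 0.0
```

```bash
python3 - <<'E'
from h import *;from bench import robot
s=robot.get_state();board(s);plan(s,W(-.14,0,.16),yaw,5)
E
```

```text
t 0.93 tcp board [-0.2109  0.1364  0.2309] F board [-1.54 -0.03  0.7 ] yaw err deg -26.96 tilt [-0.001  0.    -1.   ]
0 dx 0.0250 dy 0.0179 dz 0.0142 wz -5.39
1 dx 0.0232 dy 0.0202 dz 0.0142 wz -5.39
2 dx 0.0212 dy 0.0222 dz 0.0142 wz -5.39
3 dx 0.0190 dy 0.0241 dz 0.0142 wz -5.39
4 dx 0.0167 dy 0.0258 dz 0.0142 wz -5.39
```

Call:
{"method": "apply_moves", "body": {"moves": [{"hand": 0,"dx": 0.025,"dy": 0.018,"dz": 0.014,"wx": 0,"wy": 0,"wz": -5.4},{"hand": 0,"dx": 0.023,"dy": 0.02,"dz": 0.014,"wx": 0,"wy": 0,"wz": -5.4},{"hand": 0,"dx": 0.021,"dy": 0.022,"dz": 0.014,"wx": 0,"wy": 0,"wz": -5.4},{"hand": 0,"dx": 0.019,"dy": 0.024,"dz": 0.014,"wx": 0,"wy": 0,"wz": -5.4},{"hand": 0,"dx": 0.0165,"dy": 0.026,"dz": 0.014,"wx": 0,"wy": 0,"wz": -5.4}]}}

```text
t: 1.35
tcp_pos: [0.5808, -0.3194, 0.1602]
ee_rot: [-1.983, -2.435, 0.001]
ft_force: [0.5, -0.4, -0.0]
width: -0.0002
finger_force: 0.0
```

Call:
{"method": "apply_moves", "body": {"moves": [{"hand": 0,"dx": 0,"dy": 0,"dz": 0.018,"wx": 0,"wy": 0,"wz": 0},{"hand": 0,"dx": 0,"dy": 0,"dz": 0.018,"wx": 0,"wy": 0,"wz": 0},{"hand": 0,"dx": 0,"dy": 0,"dz": 0.018,"wx": 0,"wy": 0,"wz": 0},{"hand": 0,"dx": 0,"dy": 0,"dz": 0.018,"wx": 0,"wy": 0,"wz": 0},{"hand": 0,"dx": 0,"dy": 0,"dz": 0,"wx": 0,"wy": 0,"wz": 0}]}}

```text
t: 1.77
tcp_pos: [0.5772, -0.3191, 0.0844]
ee_rot: [-1.984, -2.425, 0.002]
ft_force: [-1.2, 0.5, -0.5]
width: -0.0
finger_force: 0.0
```

```bash
python3 - <<'E'
from h import *;from bench import robot,viewer
s=robot.get_state();board(s)
c=viewer.camera("side");cv2.imwrite("pics/s1.png",cv2.resize(c["frame"][60:300,220:420],None,fx=2.5,fy=2.5)[:,:,::-1])
E
```

```text
t 1.77 tcp board [-0.1403  0.0036  0.0844] F board [ 0.74  1.03 -0.48] yaw err deg -0.21 tilt [-0.007  0.004 -1.   ]
```

View pics/s1.png

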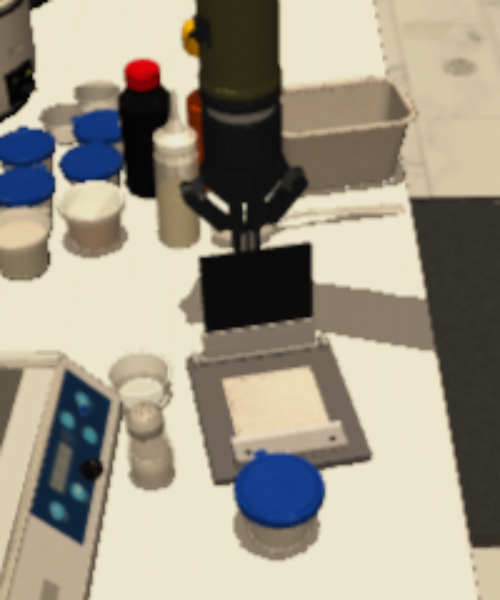

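The shut fingers stand behind the cover at about (248,240), centred on it, and nothing is touching yet. I'll push forward at ledge height.

Call:
{"method": "apply_moves", "body": {"moves": [{"hand": 0,"dx": 0.016,"dy": 0,"dz": 0.001,"wx": 0,"wy": 0,"wz": 0},{"hand": 0,"dx": 0.014,"dy": 0,"dz": 0.001,"wx": 0,"wy": 0,"wz": 0},{"hand": 0,"dx": 0.01,"dy": 0,"dz": 0.001,"wx": 0,"wy": 0,"wz": 0},{"hand": 0,"dx": 0.008,"dy": 0,"dz": 0.001,"wx": 0,"wy": 0,"wz": 0},{"hand": 0,"dx": 0.008,"dy": 0,"dz": 0.001,"wx": 0,"wy": 0,"wz": 0}]}}

```text
t: 2.23
tcp_pos: [0.5695, -0.2649, 0.0852]
ee_rot: [1.987, 2.431, -0.0]
ft_force: [-0.7, -0.5, 0.0]
width: 0.0003
finger_force: 0.3
```

Call:
{"method": "apply_moves", "body": {"moves": [{"hand": 0,"dx": 0.0115,"dy": 0,"dz": 0.001,"wx": 0,"wy": 0,"wz": 0},{"hand": 0,"dx": 0.0115,"dy": 0,"dz": 0.001,"wx": 0,"wy": 0,"wz": 0},{"hand": 0,"dx": 0.0055,"dy": 0,"dz": 0.0025,"wx": 0,"wy": 0,"wz": 0},{"hand": 0,"dx": 0.005,"dy": 0,"dz": 0.0025,"wx": 0,"wy": 0,"wz": 0},{"hand": 0,"dx": 0,"dy": 0,"dz": 0,"wx": 0,"wy": 0,"wz": 0}]}}

```text
t: 2.65
tcp_pos: [0.562, -0.231, 0.0767]
ee_rot: [-1.986, -2.432, 0.0]
ft_force: [-0.3, 0.0, -0.3]
width: 0.0002
finger_force: 0.0
```

```bash
cat > look.py <<'E'
from h import *;from bench import robot,viewer
import sys
s=robot.get_state();board(s)
c=viewer.camera("side");Q=cover(c,(120,270,285,360))
Q=Q[(Q[:,0]>-.07)&(Q[:,0]<.075)&(abs(Q[:,1])<.06)&(Q[:,2]>.012)&(Q[:,2]<.17)&(abs(Q[:,1])>.03)]
print(len(Q))
for z0 in np.arange(-.07,.075,.02):
    q=Q[abs(Q[:,0]-z0)<.01]
    if len(q)>3:print("bx %.3f"%z0,len(q),"bz",np.percentile(q[:,2],[5,50,95]).round(4))
if len(sys.argv)>1:cv2.imwrite(sys.argv[1],cv2.resize(c["frame"][130:280,260:400],None,fx=4,fy=4,interpolation=cv2.INTER_CUBIC)[:,:,::-1])
E
python3 look.py pics/s2.png
```

```text
t 2.65 tcp board [-0.0509  0.0008  0.0767] F board [ 0.1   0.28 -0.27] yaw err deg -0.12 tilt [-0.001  0.001 -1.   ]
405
bx -0.050 146 bz [0.0489 0.1304 0.1618]
bx -0.030 225 bz [0.0722 0.1032 0.1645]
bx -0.010 32 bz [0.1084 0.1123 0.1167]
```

View pics/s2.png

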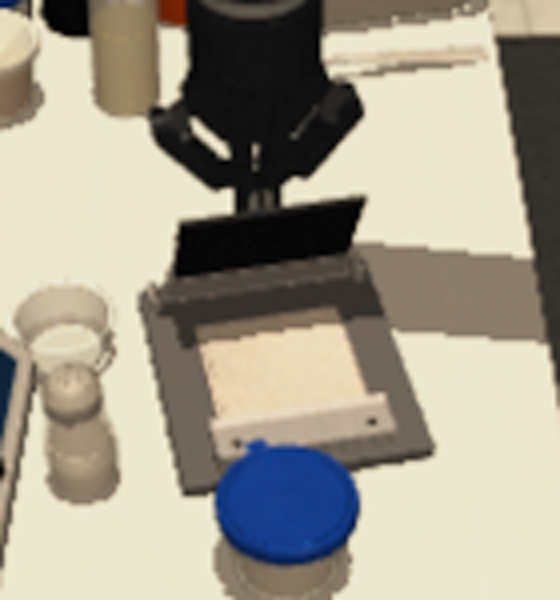

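The cover has followed to about 59°, with its free edge near crop (270,215), and it is still slid back. I'll continue along the arc.

Call:
{"method": "apply_moves", "body": {"moves": [{"hand": 0,"dx": 0.005,"dy": 0,"dz": 0.005,"wx": 0,"wy": 0,"wz": 0},{"hand": 0,"dx": 0.005,"dy": 0,"dz": 0.005,"wx": 0,"wy": 0,"wz": 0},{"hand": 0,"dx": 0.004,"dy": 0,"dz": 0.004,"wx": 0,"wy": 0,"wz": 0},{"hand": 0,"dx": 0.004,"dy": 0,"dz": 0.004,"wx": 0,"wy": 0,"wz": 0},{"hand": 0,"dx": 0.0035,"dy": 0,"dz": 0.0045,"wx": 0,"wy": 0,"wz": 0}]}}

```text
t: 3.12
tcp_pos: [0.5581, -0.2111, 0.0543]
ee_rot: [-1.989, -2.432, 0.0]
ft_force: [-0.4, 0.4, 1.2]
width: -0.0
finger_force: 0.6
```

Call:
{"method": "apply_moves", "body": {"moves": [{"hand": 0,"dx": 0.0035,"dy": 0,"dz": 0.0045,"wx": 0,"wy": 0,"wz": 0},{"hand": 0,"dx": 0.0025,"dy": 0,"dz": 0.005,"wx": 0,"wy": 0,"wz": 0},{"hand": 0,"dx": 0.0025,"dy": 0,"dz": 0.005,"wx": 0,"wy": 0,"wz": 0},{"hand": 0,"dx": 0.0015,"dy": 0,"dz": 0.005,"wx": 0,"wy": 0,"wz": 0},{"hand": 0,"dx": 0,"dy": 0,"dz": 0,"wx": 0,"wy": 0,"wz": 0}]}}

```text
t: 3.53
tcp_pos: [0.5556, -0.201, 0.034]
ee_rot: [-1.987, -2.431, 0.0]
ft_force: [0.2, 0.1, 0.3]
width: 0.0002
finger_force: 0.3
```

```bash
python3 look.py pics/s3.png
```

```text
t 3.53 tcp board [-0.0202  0.001   0.034 ] F board [ 0.1  -0.24  0.27] yaw err deg -0.18 tilt [-0.002  0.001 -1.   ]
604
bx -0.030 77 bz [0.028  0.0318 0.1222]
bx -0.010 310 bz [0.0324 0.109  0.1557]
bx 0.010 56 bz [0.0377 0.0464 0.0502]
bx 0.030 117 bz [0.0439 0.0473 0.0496]
bx 0.050 44 bz [0.0457 0.0488 0.0508]
```

The cover is now at about 14° and slid back. I'll lower it to shut, then press.

Call:
{"method": "apply_moves", "body": {"moves": [{"hand": 0,"dx": 0.0015,"dy": 0,"dz": 0.004,"wx": 0,"wy": 0,"wz": 0},{"hand": 0,"dx": 0.001,"dy": 0,"dz": 0.004,"wx": 0,"wy": 0,"wz": 0},{"hand": 0,"dx": 0.0005,"dy": 0,"dz": 0.004,"wx": 0,"wy": 0,"wz": 0},{"hand": 0,"dx": 0,"dy": 0,"dz": 0.003,"wx": 0,"wy": 0,"wz": 0},{"hand": 0,"dx": 0,"dy": 0,"dz": 0.001,"wx": 0,"wy": 0,"wz": 0}]}}

```text
t: 4.0
tcp_pos: [0.5557, -0.199, 0.0188]
ee_rot: [1.989, 2.431, 0.0]
ft_force: [0.7, -0.5, 1.9]
width: 0.0003
finger_force: 0.9
```

```bash
python3 look.py pics/s4.png
```

```text
t 4.00 tcp board [-0.0183  0.0005  0.0188] F board [-0.59 -0.56  1.88] yaw err deg -0.23 tilt [ 0.  0. -1.]
587
bx -0.030 91 bz [0.0163 0.0188 0.0931]
bx -0.010 352 bz [0.0175 0.0916 0.1504]
bx 0.010 97 bz [0.0171 0.0201 0.1653]
bx 0.030 38 bz [0.0174 0.019  0.0212]
bx 0.050 9 bz [0.0185 0.0201 0.0218]
```

View pics/s4.png

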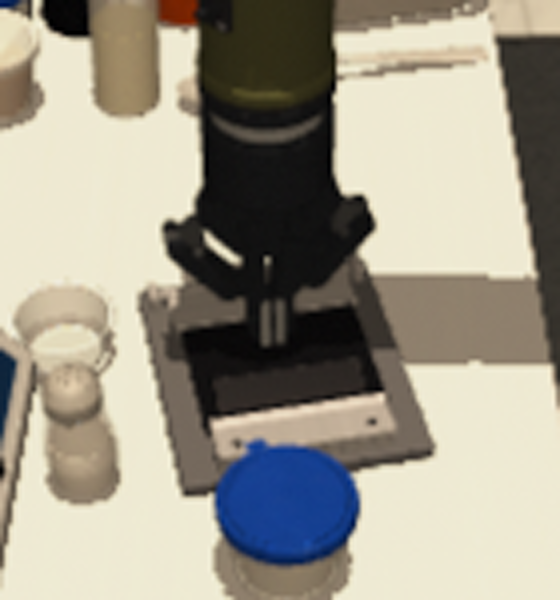

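The cover lies almost flat under the fingertips (crop 270,330), and its edge is just short of the lip. I'll press a little more, then slide forward.

Call:
{"method": "apply_moves", "body": {"moves": [{"hand": 0,"dx": 0,"dy": 0,"dz": 0.001,"wx": 0,"wy": 0,"wz": 0},{"hand": 0,"dx": 0,"dy": 0,"dz": 0.0005,"wx": 0,"wy": 0,"wz": 0},{"hand": 0,"dx": 0.002,"dy": 0,"dz": 0,"wx": 0,"wy": 0,"wz": 0},{"hand": 0,"dx": 0.004,"dy": 0,"dz": 0,"wx": 0,"wy": 0,"wz": 0},{"hand": 0,"dx": 0.004,"dy": 0,"dz": 0,"wx": 0,"wy": 0,"wz": 0}]}}

```text
t: 4.47
tcp_pos: [0.5537, -0.1891, 0.018]
ee_rot: [1.989, 2.431, -0.0]
ft_force: [0.2, -1.6, 2.2]
width: 0.0004
finger_force: 1.0
```

```bash
python3 look.py
```

```text
t 4.47 tcp board [-0.0082  0.0004  0.018 ] F board [-1.57  0.08  2.2 ] yaw err deg -0.24 tilt [ 0. -0. -1.]
606
bx -0.030 65 bz [0.0155 0.0174 0.0195]
bx -0.010 173 bz [0.0166 0.0189 0.132 ]
bx 0.010 328 bz [0.0171 0.094  0.163 ]
bx 0.030 35 bz [0.0155 0.0176 0.0202]
bx 0.050 5 bz [0.0173 0.0188 0.0189]
```

Call:
{"method": "apply_moves", "body": {"moves": [{"hand": 0,"dx": 0,"dy": 0,"dz": 0.001,"wx": 0,"wy": 0,"wz": 0},{"hand": 0,"dx": 0.002,"dy": 0,"dz": 0.001,"wx": 0,"wy": 0,"wz": 0},{"hand": 0,"dx": 0.003,"dy": 0,"dz": 0,"wx": 0,"wy": 0,"wz": 0},{"hand": 0,"dx": 0.003,"dy": 0,"dz": 0,"wx": 0,"wy": 0,"wz": 0},{"hand": 0,"dx": 0.002,"dy": 0,"dz": 0,"wx": 0,"wy": 0,"wz": 0}]}}

```text
t: 4.93
tcp_pos: [0.5522, -0.18, 0.0172]
ee_rot: [1.988, 2.43, -0.001]
ft_force: [-1.4, -2.0, 9.6]
width: 0.0001
finger_force: 4.5
```

```bash
python3 look.py pics/s5.png
```

```text
t 4.93 tcp board [0.001  0.0001 0.0172] F board [-1.67  1.73  9.6 ] yaw err deg -0.22 tilt [ 0.001 -0.002 -1.   ]
638
bx -0.030 68 bz [0.0151 0.0174 0.0198]
bx -0.010 136 bz [0.0153 0.0183 0.0903]
bx 0.010 355 bz [0.0158 0.0909 0.1489]
bx 0.030 76 bz [0.0161 0.0238 0.1666]
```

View pics/s5.png

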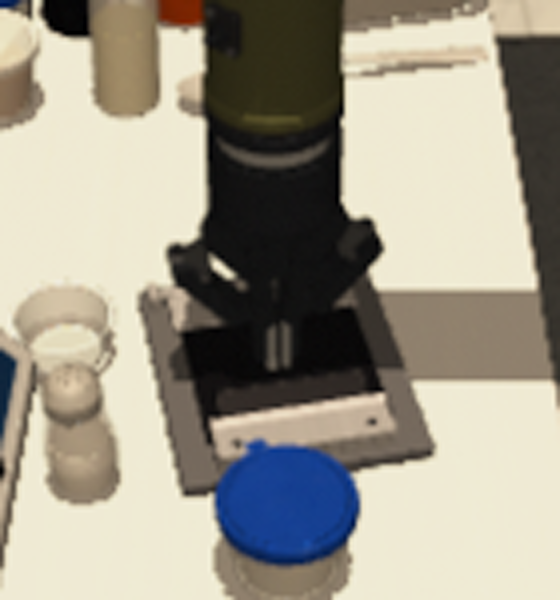

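The cover is shut flat with about 10 N down, and the fingertips are just short of the ledge (crop 280,365). I'll ease the pressure slightly and push the ledge towards the lip.

Call:
{"method": "apply_moves", "body": {"moves": [{"hand": 0,"dx": 0.003,"dy": 0,"dz": -0.0006,"wx": 0,"wy": 0,"wz": 0},{"hand": 0,"dx": 0.003,"dy": 0,"dz": 0,"wx": 0,"wy": 0,"wz": 0},{"hand": 0,"dx": 0.003,"dy": 0,"dz": 0,"wx": 0,"wy": 0,"wz": 0},{"hand": 0,"dx": 0.003,"dy": 0,"dz": 0,"wx": 0,"wy": 0,"wz": 0},{"hand": 0,"dx": 0.002,"dy": 0,"dz": 0,"wx": 0,"wy": 0,"wz": 0}]}}

```text
t: 5.4
tcp_pos: [0.5499, -0.1669, 0.0174]
ee_rot: [1.988, 2.429, -0.001]
ft_force: [0.4, -3.3, 4.8]
width: -0.0001
finger_force: 2.5
```

```bash
python3 look.py
```

```text
t 5.40 tcp board [ 0.0143 -0.0003  0.0174] F board [-3.26  0.3   4.85] yaw err deg -0.23 tilt [ 0.002 -0.003 -1.   ]
659
bx -0.030 43 bz [0.0155 0.0177 0.02  ]
bx -0.010 113 bz [0.0155 0.0174 0.02  ]
bx 0.010 160 bz [0.0155 0.0184 0.0932]
bx 0.030 338 bz [0.0171 0.0953 0.1601]
bx 0.050 5 bz [0.017  0.0181 0.0218]
```

Call:
{"method": "apply_moves", "body": {"moves": [{"hand": 0,"dx": 0.002,"dy": 0,"dz": 0,"wx": 0,"wy": 0,"wz": 0},{"hand": 0,"dx": 0.002,"dy": 0,"dz": 0,"wx": 0,"wy": 0,"wz": 0},{"hand": 0,"dx": 0.002,"dy": 0,"dz": 0,"wx": 0,"wy": 0,"wz": 0},{"hand": 0,"dx": 0.0015,"dy": 0,"dz": 0,"wx": 0,"wy": 0,"wz": 0},{"hand": 0,"dx": 0,"dy": 0,"dz": 0,"wx": 0,"wy": 0,"wz": 0}]}}

```text
t: 5.87
tcp_pos: [0.5487, -0.1613, 0.0174]
ee_rot: [1.987, 2.426, -0.002]
ft_force: [2.0, -6.2, 4.2]
width: 0.0001
finger_force: 4.9
```

```bash
python3 look.py
```

```text
t 5.87 tcp board [ 0.0201 -0.0002  0.0174] F board [-6.46 -0.75  4.24] yaw err deg -0.28 tilt [ 0.003 -0.004 -1.   ]
650
bx -0.030 31 bz [0.0158 0.0172 0.0194]
bx -0.010 105 bz [0.0156 0.0177 0.0196]
bx 0.010 143 bz [0.0149 0.018  0.0905]
bx 0.030 349 bz [0.0168 0.0927 0.1563]
bx 0.050 22 bz [0.017  0.1559 0.1677]
```

Call:
{"method": "apply_moves", "body": {"moves": [{"hand": 0,"dx": 0.001,"dy": 0,"dz": 0,"wx": 0,"wy": 0,"wz": 0},{"hand": 0,"dx": 0.001,"dy": 0,"dz": 0,"wx": 0,"wy": 0,"wz": 0},{"hand": 0,"dx": 0.001,"dy": 0,"dz": 0,"wx": 0,"wy": 0,"wz": 0},{"hand": 0,"dx": 0,"dy": 0,"dz": 0,"wx": 0,"wy": 0,"wz": 0},{"hand": 0,"dx": 0,"dy": 0,"dz": 0,"wx": 0,"wy": 0,"wz": 0}]}}

```text
t: 6.33
tcp_pos: [0.5485, -0.1612, 0.0176]
ee_rot: [1.988, 2.422, -0.004]
ft_force: [2.9, -11.4, 2.4]
width: -0.0002
finger_force: 6.0
```

```bash
python3 look.py
```

```text
t 6.33 tcp board [ 0.0202 -0.0001  0.0176] F board [-11.75  -0.54   2.39] yaw err deg -0.38 tilt [ 0.005 -0.007 -1.   ]
638
bx -0.030 30 bz [0.0162 0.0179 0.0205]
bx -0.010 103 bz [0.0156 0.0175 0.0197]
bx 0.010 143 bz [0.0153 0.018  0.0907]
bx 0.030 338 bz [0.0173 0.0919 0.1523]
bx 0.050 24 bz [0.018  0.1559 0.1694]
```

The fingertips have hit the hard stop: 12 N and no more travel. I'll lift off and retreat.

Call:
{"method": "apply_moves", "body": {"moves": [{"hand": 0,"dx": -0.003,"dy": 0,"dz": -0.001,"wx": 0,"wy": 0,"wz": 0},{"hand": 0,"dx": -0.002,"dy": 0,"dz": -0.003,"wx": 0,"wy": 0,"wz": 0},{"hand": 0,"dx": -0.002,"dy": 0,"dz": -0.008,"wx": 0,"wy": 0,"wz": 0},{"hand": 0,"dx": -0.006,"dy": 0,"dz": -0.025,"wx": 0,"wy": 0,"wz": 0},{"hand": 0,"dx": -0.01,"dy": 0,"dz": -0.035,"wx": 0,"wy": 0,"wz": 0}]}}

```text
t: 6.8
tcp_pos: [0.548, -0.1742, 0.0859]
ee_rot: [-1.979, -2.427, 0.002]
ft_force: [1.9, -0.5, -0.4]
width: -0.0001
finger_force: 0.0
```

Call:
{"method": "apply_moves", "body": {"moves": [{"hand": 0,"dx": -0.03,"dy": 0,"dz": -0.025,"wx": 0,"wy": 0,"wz": 0},{"hand": 0,"dx": -0.035,"dy": 0,"dz": -0.02,"wx": 0,"wy": 0,"wz": 0},{"hand": 0,"dx": -0.035,"dy": 0,"dz": -0.02,"wx": 0,"wy": 0,"wz": 0},{"hand": 0,"dx": -0.01,"dy": 0,"dz": 0,"wx": 0,"wy": 0,"wz": 0},{"hand": 0,"dx": 0,"dy": 0,"dz": 0,"wx": 0,"wy": 0,"wz": 0}]}}

```text
t: 7.22
tcp_pos: [0.573, -0.2891, 0.1543]
ee_rot: [1.994, 2.426, -0.0]
ft_force: [-1.1, 0.3, -1.2]
width: 0.0001
finger_force: 0.0
```

```bash
python3 look.py pics/s6.png
```

```text
t 7.22 tcp board [-0.11    0.0018  0.1543] F board [ 0.51  1.04 -1.17] yaw err deg -0.50 tilt [ 0.001 -0.001 -1.   ]
356
bx -0.030 56 bz [0.0167 0.0187 0.0208]
bx -0.010 109 bz [0.0175 0.0197 0.0216]
bx 0.010 114 bz [0.0179 0.0199 0.0219]
bx 0.030 67 bz [0.0181 0.021  0.0286]
bx 0.050 10 bz [0.0198 0.0206 0.0222]
```

View pics/s6.png

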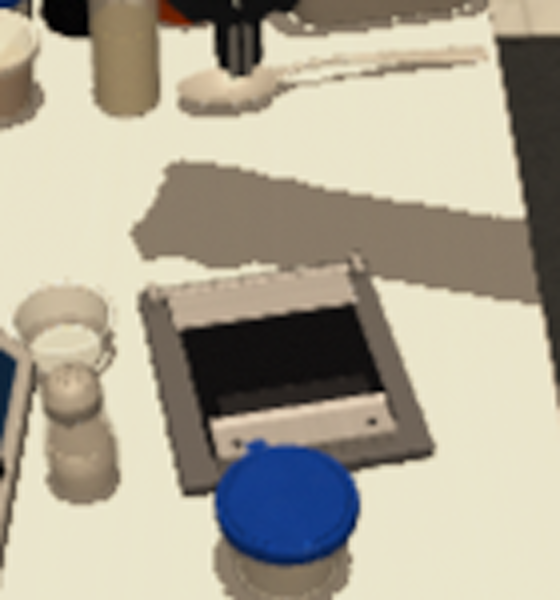

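The cover stays shut with its edge under the lip at crop (300,410). The robot is clear, and the cup, shaker and spoon have not moved.

```bash
python3 -c "
from bench import robot
print(robot.finish_job())"
```

```text
the job is handed in; nothing more can be done
None
```

The cover is folded shut and pushed fully home under the steel lip. It stayed shut after I let go, none of the bystanders in view had moved, and the job was handed in at about 7 s.

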